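# Roll a printer's feed roller home under its spring catches

### The job

Refit the feed roller of the opened printer feed unit: pick up the nylon spudger and, using it as a paddle against the middle of the rubber, roll the roller gently along its two guide rails and under the two spring catches until it is fully home and both catches have snapped down behind it; if one end snaps in first, press the other end home in the same way. The bearing carrier with the catches is clamped at a different place on every unit, so feel for the catches and for the snap, never press the roller with more than 12 N, and do not touch the roller with the gripper. Then lay the spudger flat on the bench clear of the feed unit, and leave the dish, screwdriver, tub and brush where they are.

Things in the scene. Friction and masses are not known exactly. Their poses are not given: they have to be found in the camera images.
- feed_unit: Printer feed unit, fixed on the bench: low open steel tray 196 mm long (x), 140 wide (y; a motor stands out 20 mm more at left), 53 high. Origin: centre of underside; x from the open front to the rear, the way the roller goes home; z up. Between its side plates (127 mm apart, 32 mm high in front, 53 from x = -14 mm on) nothing but rails, roller and carrier is over 11 mm high.
- rail_bend (a point): Middle between the rails at roller axis height (z = 34 mm), x = -35 mm of the feed unit, its axes parallel. Two black rails, 17 mm wide, run along the side plates (46.5 to 63.5 mm from the middle): in front of here they slope down at 5 degrees to front lips (31 mm high, x = -93 to -88 mm), behind here they are level at z = 24 mm.
- first_touch (a point): Middle between the rails, z = 34 mm, x = 0 of the feed unit: the nearest place of the roller axis at which it can meet the catches. Catches and bearing stops sit on a grey carrier clamped in slots; where is not measured and differs by up to 36 mm rearward. The axis goes 10 mm from meeting the catches to their middle, then they push it 8 mm farther home.
- home_last (a point): Middle between the rails, z = 34 mm, x = 54 mm of the feed unit: the farthest rearward place at which the roller axis can be when home against the bearing stops (the nearest is x = 18 mm). The stops do not give: pressing on after the snap soon exceeds 12 N.
- roller: Feed roller, 120 mm long, about 140 g, loose: black rubber sleeve 17 mm thick and 80 long, steel shaft, white bushings 20 mm thick and 10 wide at both ends that roll on the rails. Origin: mid-length on its axis (y; x, z turn with it). Starts on the ramp against the front lips, axis at x = -78, z = 30 mm of the feed unit; rolls freely, and back down the ramp if let go there.
- spudger: White nylon pry tool (spudger), the paddle, lying loose on the bench: a flat bar 137 mm long (its x), 20 mm wide (its y) and 4 mm thick (its z), 20 g; either end may be used. Origin: centre of its underside; the ends are at x = -68 and +68 mm.
- catch_left (a joint): Sprung catch over the left rail (+y), a steel arm with a 6 mm cross pin as nose, hinged on the carrier. Angle in rad: 0 down with nothing under it, grows as the nose is lifted; about 0.16 with the bushing right under the nose, 0.04 when that end is home and held by it. Pushing the roller under both takes about 3 to 6 N in all, under one alone about 3 N near that end; the force drops at the snap.
- catch_right (a joint): The same catch over the right rail (-y of the feed unit). Pushed in the middle, often one end snaps home first and the other stays or falls back in front of its catch; then press that end too, on the rubber near it (within 30 mm of the middle).
- screw_dish: Round metal dish with screws, 85 mm across, 18 mm high, a bystander. Origin: centre of its underside.
- driver_1: Slim precision screwdriver, 142x12x12 mm, lying, a bystander. Origin: centre of its underside.
- flux_tub: Small round tub with a dark lid, 47 mm across, 29 mm high, a bystander. Origin: centre of its underside.
- brush: Black antistatic brush, 134x21x10 mm, lying, a bystander. Origin: centre of its underside.
Not all that is in view belongs to the job. Of the things shaped like the roller, the black one is meant.

How it is judged:
On the way, in this order (a step that is already met when the one before it is completed fails the run):
1. the spudger is held in the gripper, off the bench (height (world z) of spudger above 0.015 m and contact force between the fingers and spudger above 1 N), for 0.2 s.
2. the held spudger has rolled the roller up the ramp and on to the level part of the rails (x of roller in the frame of feed_unit above -0.02 m and z of roller in the frame of feed_unit above 0.031 m and contact force between the fingers and spudger above 1 N), for 0.05 s.
3. the held spudger presses the roller under the spring catches, lifting at least one (x of roller in the frame of feed_unit above -0.005 m and value of joint any of catch_left, catch_right above 0.02 rad and contact force between spudger and roller above 0.5 N and contact force between the fingers and spudger above 1 N), for 0.05 s.
4. both catches have snapped down behind the roller, which stays home without being pressed (value of joint catch_left between 0.025 and 0.09 rad and value of joint catch_right between 0.025 and 0.09 rad and x of roller in the frame of feed_unit above 0.014 m and contact force between spudger and roller below 0.2 N and linear speed of roller below 0.02 m/s), for 0.3 s.
At the end, for the whole second after the job is handed in: The roller is home, at rest and unpressed, its axis over 14 mm behind the unit's middle and each catch at 0.025 to 0.09 rad; the spudger lies still and flat on the bench (under 8 mm up, tilted under 0.12 rad), its middle over 130 mm from the unit's middle (value of joint catch_left between 0.025 and 0.09 rad and value of joint catch_right between 0.025 and 0.09 rad and x of roller in the frame of feed_unit above 0.014 m and contact force between spudger and roller below 0.05 N and linear speed of each of roller, spudger below 0.02 m/s and height (world z) of spudger below 0.008 m and (angle between spudger's own z axis and vertical below 0.12 rad or angle between spudger's own z axis and vertical above 3.02 rad) and horizontal distance between spudger and feed_unit above 0.13 m); the robot touches nothing.
It fails at once if the spudger presses the roller with more than 12 N (contact force between spudger and roller above 12 N).
It fails at once if the gripper or arm touches the roller (contact force between any of the fingers, the arm and roller above 0.1 N).
It fails at once if the roller is lifted off its rails (axis more than 42 mm above the bench) (z of roller in the frame of feed_unit above 0.042 m).
It fails at once if the dish, screwdriver, tub or brush is moved more than 15 mm (distance of any of screw_dish, driver_1, flux_tub, brush from where it was at the start of the episode above 0.015 m).
It also fails if it takes over 72 s, if anything falls off the work surface, if the arm or the gripper's body presses on something with over 40 N, if the wrist force passes 120 N, or if a joint passes its speed limit or range.

### The arm

A 6-joint arm with a two-finger parallel gripper is mounted at the origin on a cart in front of the work surface, level with it; the furniture and walls round the work are solid. World frame = base frame: x ahead of the robot, y to its left, z up, the work surface at z = 0. Lengths are in m, angles in rad, forces in N, time in s.
With the tool pointing down it reaches from about 0.25 to 0.775 m from the base axis. Payload 4 kg.
Tool frame: the origin (TCP) lies at the very end of the fingers, on their centre line; the grasp point (between the pads) lies 19 mm behind it; z points along the fingers, y is the direction in which the jaws open and shut (so a half turn about z gives the same grasp; the last joint's range is limited). The gripper opens to 94 mm and grips with 3 to 60 N. Pads are 16 mm wide; open, the fingers measure 119 mm over their backs; the gripper's body (75 mm by 177 mm) begins 78 mm behind the grasp point.
Start: joints at [-1.287, 0.087, 1.371, -0, 1.684, -0.103], TCP at [0.207, -0.509, 0.206] pointing down, gripper open.
Joint ranges: [-3.1, 3.1], [-0.76, 2.03], [0.27, 2.55], [-1.08, 4.22], [0.17, 2.65], [-2.57, 2.57]. Speed limits (rad/s): [2.79, 2.79, 3.14, 3.14, 3.14, 3.14].

### API

Orientations are given as [roll, pitch, yaw] about the fixed x, y, z axes, in that order (R = Rz(yaw) Ry(pitch) Rx(roll)).
In Python, from bench import robot, cams, models gives the robot as it stands.
- The arm moves only by the tool step_arm, never from a script. Its argument "series" is a list of rows, each a list of 5 numbers: the gripper command: -1 is shut, 1 is fully open, values between are in proportion, then the shift along the tool's x, y, z in mm, then the turn about the tool's z in degrees. A call has 1 to 20 rows; each row is the pose to reach, as a shift and turn from the pose commanded when the call began, along the tool's axes at that moment; what a row does not reach only later rows make up. A row lasts 1/8 s, in which the tool goes at most 62.5 mm and 10.7 degrees, less where a joint would pass 70% of its speed; a pose out of reach is approached as far as the arm can. A call with a gripper value outside its range is refused whole. The fingers move at their own pace and stop on an object; the grip force is fixed at half the most. Time passes only in rows, so rows that repeat a pose let the fingers close. It gives the time, the measured TCP pose, the force and the opening at its end, in the units of the state.
- robot.get_obs(): the state, without advancing time (a new reading comes with each control period).
- cams.snapshot(name): name is "scene" or "side" or "wrist"; returns a dict with "pixels" (384x512x3 uint8, red, green, blue), "fov_y" (degrees; the focal length in pixels is half the picture's height over the tangent of half this angle, whatever the lens; pixels are square), "cx", "cy" (the principal point, pixels), "k1" (the pictures are not rectified: a ray, as slopes to the right and down, at radius r is drawn at 1 + k1 r^2 times it, then the intrinsics apply), "R" (3x3) and "t" (3): a world point X has camera coordinates R X + t. Camera axes: x right, y down, z forward; pixel columns grow to the right and rows downward; lengths in m; the calibration is good to about 2 mm. A picture is of the moment at which its call begins. There is no depth.
- robot.close_job(): hands the job in, once; it reports no verdict.
Trained networks look in a picture, given as the dict that the camera call returned (one of the last four; its "shot" number tells which), for a name from the list of things; names that differ only in an ending like _2 or _b are one class to them, and where a whole thing is asked for, a point or a joint stands for the part that bears it (a point fixed in the world has none). Each returns a list of dicts, best first, with "p" (0 to 1); they miss things now and then, are a little off and sometimes report something else, mostly with a low value. They report only what shows in the picture. A call takes as long as a camera call. They do not tell look-alikes from the thing itself.
- models.find_in(picture, label): "position" ([x, y, z] in m, in world coordinates, good to about 4 mm: the middle of the surface that is visible of it).
- models.pinpoint(picture, label): "position" ([x, y, z] in m, in world coordinates, good to about 4 mm: a listed point, or the origin of a listed thing).
The state is a dict: "time": time; "joint_positions": joint angles; "qvel": joint speeds; "joint_torque": joint torques, N m; "tool_pos": TCP position; "ee_rot": TCP orientation; "wrist_force": force on the tool from outside, world axes, zero at the start; "wrist_torque": the same for the moment, N m; "width": finger opening in m.
Only numpy, scipy, OpenCV 4.12 (cv2) and the standard library are available. Lean on these libraries where they do the work, as an engineer would, in place of code of your own. Each camera call takes 0.05 s, during which the arm holds its last target. There are 200 camera calls.

## Working session

There is one attempt and no reset: what is moved stays moved. The work goes in short steps, Python scripts to look and compute and a tool call to move; the robot and the scene stay as the last step left them, time stands still between calls to the robot, and variables do not carry over. Pictures are saved under pics/ and viewed, about 8 in all and at most 12, crops included, and the job is handed in when it is done.

Besides the shell and the picture viewer there is one more tool, called as a command line: name --pt "numbers of a row" for each row, then --argument value for the rest. step_arm: Moves the arm, as the interface text tells. Its arguments: {"type":"object","properties":{"series":{"type":"array","items":{"type":"array","items":{"type":"number"}}}},"required":["series"]}

```bash
mkdir -p pics; cat > h.py <<'E'
import numpy as np, cv2
from bench import robot, cams, models
def snap(n,f=None):
    s=cams.snapshot(n)
    if f: cv2.imwrite('pics/'+f,s['pixels'][:,:,::-1])
    return s
def K(s):
    f=192/np.tan(np.radians(s['fov_y']/2)); return np.array([[f,0,s['cx']],[0,f,s['cy']],[0,0,1.]])
def proj(s,X):
    c=np.atleast_2d(X)@np.array(s['R']).T+s['t']; q=c[:,:2]/c[:,2:]
    q=q*(1+s['k1']*(q**2).sum(1,keepdims=True)); k=K(s)
    return q*k[0,0]+k[:2,2]
def unproj(s,uv,z):
    k=K(s); d=(np.atleast_2d(uv)-k[:2,2])/k[0,0]; q=d.copy()
    for _ in range(20): q=d/(1+s['k1']*(q**2).sum(1,keepdims=True))
    R=np.array(s['R']); r=np.c_[q,np.ones(len(q))]@R; o=-R.T@np.array(s['t'])
    return o+r*((z-o[2])/r[:,2])[:,None]
E
python3 - <<'E'
from h import *
o=robot.get_obs(); print(o['time'],o['tool_pos'],o['ee_rot'],o['wrist_force'],o['width'])
S={n:snap(n,n+'0.png') for n in('scene','side')}
for n,s in S.items():
    print(n,s['fov_y'],s['k1'],np.round(-np.array(s['R']).T@s['t'],3))
    for l in ['feed_unit','rail_bend','first_touch','home_last','roller','spudger','screw_dish','driver_1','flux_tub','brush']:
        for r in models.pinpoint(s,l)[:3]: print(l,np.round(r['position'],3),round(r['p'],2),np.round(proj(s,r['position'])[0]))
cv2.imwrite('pics/both0.png',np.vstack([S['scene']['pixels'],S['side']['pixels']])[:,:,::-1])
E
```

```text
0.0 [ 0.20730685 -0.50885212  0.20432355] [-3.13943643e+00 -2.32799314e-04  3.86764265e-01] [0.66603866 0.40100302 0.73047917] 0.09357303660392123
scene 42.062863496498494 -0.01680617850768097 [-0.063 -1.06   0.893]
feed_unit [ 0.599  0.041 -0.001] 0.79 [249. 193.]
rail_bend [0.564 0.047 0.035] 0.83 [238. 186.]
first_touch [0.596 0.039 0.034] 0.93 [248. 184.]
first_touch [ 0.596  0.04  -0.001] 0.57 [248. 194.]
home_last [0.652 0.038 0.03 ] 0.82 [264. 180.]
spudger [ 0.44 -0.26 -0.  ] 0.55 [257. 268.]
screw_dish [ 0.613 -0.255  0.003] 0.91 [310. 243.]
driver_1 [0.436 0.253 0.003] 0.54 [173. 176.]
flux_tub [ 0.736 -0.3    0.001] 0.58 [355. 237.]
brush [0.566 0.044 0.035] 0.61 [239. 186.]
side 43.41908202509495 -0.12324826101526346 [0.405 0.895 0.791]
feed_unit [ 0.595  0.043 -0.001] 0.84 [243. 235.]
rail_bend [0.561 0.042 0.036] 0.67 [257. 224.]
first_touch [0.595 0.038 0.029] 0.96 [243. 224.]
first_touch [ 0.61  -0.258 -0.   ] 0.47 [256. 165.]
home_last [0.653 0.036 0.037] 0.92 [219. 219.]
roller [0.52  0.043 0.026] 0.72 [274. 229.]
roller [ 0.414 -0.102  0.008] 0.57 [321. 201.]
spudger [ 0.441 -0.265 -0.003] 0.51 [314. 169.]
screw_dish [ 0.607 -0.257 -0.002] 0.68 [257. 166.]
driver_1 [ 0.439  0.258 -0.004] 0.51 [299. 312.]
brush [ 0.594  0.25  -0.003] 0.54 [226. 301.]
```

View pics/scene0.png

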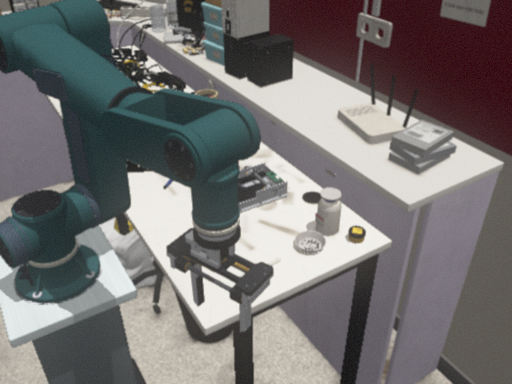

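View pics/side0.png

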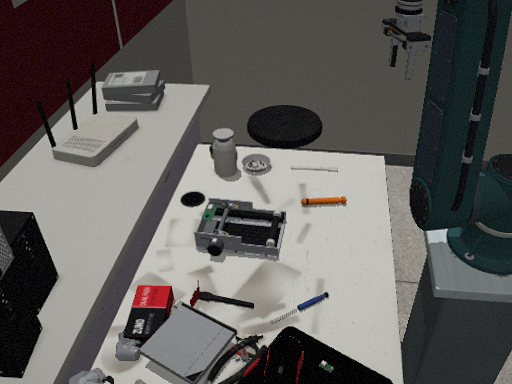

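The side view shows the feed unit at about (243,228), with the black roller on it near (275,228). The white spudger is at (291–338,168), the dish at (257,164) and the driver and brush are at the lower middle. An orange roller look-alike lies at (324,201). I'll move in for wrist views.

step_arm --pt "1 45 -26 0 5" --pt "1 90 -52 0 12" --pt "1 140 -80 0 22" --pt "1 185 -107 0 22" --pt "1 230 -134 0 22" --pt "1 272 -158 0 22" --pt "1 272 -158 0 22"

```text
time: 1.98
tool_pos: [0.4012, -0.2581, 0.2057]
ee_rot: [-3.142, -0.001, 0.008]
wrist_force: [-1.0, -0.3, -0.5]
width: 0.0939
```

```bash
python3 - <<'E'
from h import *
o=robot.get_obs(); print(o['time'],o['tool_pos'],o['ee_rot'],o['wrist_force'])
s=snap('wrist','w1.png'); print(np.round(-np.array(s['R']).T@s['t'],3))
for l in ['spudger','roller','feed_unit']:
    for n,t in(('p',s),('sc',snap('scene'))):
        for r in models.pinpoint(t,l)[:3]: print(n,l,np.round(r['position'],3),round(r['p'],2),np.round(proj(t,r['position'])[0]))
E
```

```text
1.975 [ 0.4012162  -0.25814784  0.20569972] [-3.14154084e+00 -6.84160906e-04  8.24754394e-03] [-0.98216086 -0.29470292 -0.54414498]
[ 0.485 -0.259  0.385]
p spudger [ 0.441 -0.264  0.001] 0.67 [261. 140.]
sc spudger [ 0.439 -0.259 -0.001] 0.71 [257. 269.]
sc spudger [0.599 0.041 0.   ] 0.62 [249. 193.]
p roller [ 0.407 -0.106  0.007] 0.89 [137. 165.]
sc roller [ 0.404 -0.1    0.01 ] 0.69 [215. 236.]
sc roller [0.522 0.046 0.034] 0.54 [226. 191.]
sc roller [ 0.601  0.254 -0.   ] 0.26 [217. 163.]
```

View pics/w1.png

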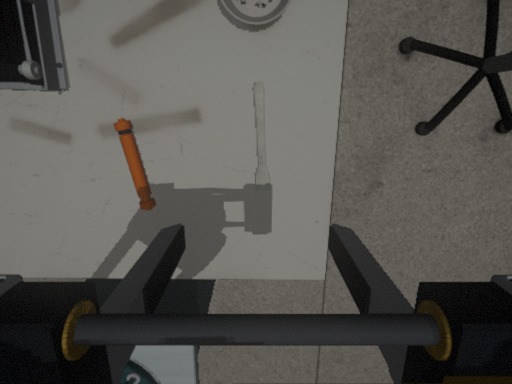

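```bash
python3 - <<'E'
from h import *
s=snap('wrist'); print(np.round(unproj(s,[[258,82],[263.5,188],[261,140]],.004),4))
c=s['pixels'][70:200,220:300,::-1]; a=cv2.resize(c,None,fx=4,fy=4,interpolation=cv2.INTER_CUBIC)
b=cv2.imread('pics/side0.png')[190:265,185:295]; b=cv2.resize(b,None,fx=4.3,fy=4.3,interpolation=cv2.INTER_CUBIC)
b=cv2.copyMakeBorder(b,0,520-b.shape[0],0,0,cv2.BORDER_CONSTANT)
cv2.imwrite('pics/c1.png',np.hstack([a,b])); print(a.shape,b.shape)
E
```

```text
[[ 0.5072 -0.264   0.004 ]
 [ 0.3754 -0.2718  0.004 ]
 [ 0.4383 -0.268   0.004 ]]
(520, 320, 3) (520, 473, 3)
```

View pics/c1.png

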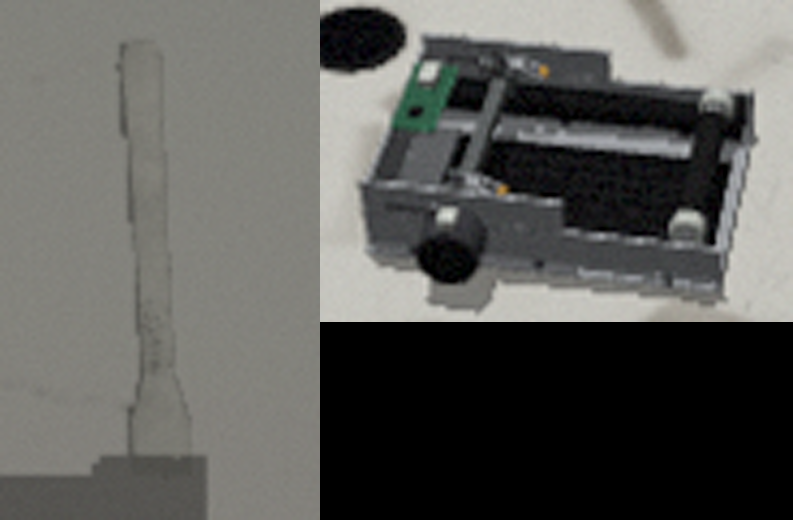

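```bash
python3 - <<'E'
from h import *
from scipy.optimize import least_squares
s=snap('side')
px=lambda p:np.array([[185+(x-320)/4.3,190+y/4.3] for x,y in p])
P=np.array([[-14,67,53],[98,67,53],[98,-67,53],[-14,-67,53],[-98,67,32],[-98,-67,32]])/1e3
Q=px([(563,201),(362,187),(425,40),(610,55),(720,245),(752,93)])
def T(v,P): c,n=np.cos(v[2]),np.sin(v[2]); return P@np.array([[c,n,0],[-n,c,0],[0,0,1]])+[v[0],v[1],0]
r=least_squares(lambda v:(proj(s,T(v,P))-Q).ravel(),[.597,.041,0]); print(r.x,np.round(r.fun,1))
# roller ends, catch noses in unit frame
def inv(v,X): c,n=np.cos(v[2]),np.sin(v[2]); return (X-[v[0],v[1],0])@np.array([[c,-n,0],[n,c,0],[0,0,1]])
print('noses',np.round(inv(r.x,unproj(s,px([(500,188),(545,70)]),.047)),3))
print('bush',np.round(inv(r.x,unproj(s,px([(686,222),(714,100)]),.032)),3))
for n in('side','scene','side','scene'):
  t=snap(n)
  for l in ['feed_unit','first_touch','home_last','rail_bend','spudger']: print(n,l,[(np.round(q['position'],3),round(q['p'],2)) for q in models.pinpoint(t,l)[:1]])
E
```

```text
[ 0.59564228  0.04557262 -0.01142175] [ 0.4  1.3 -0.8 -0.2 -1.1 -1.6 -0.1 -1.3  0.9  1.5  0.6 -0.6]
noses [[ 0.025  0.051  0.047]
 [ 0.021 -0.051  0.047]]
bush [[-0.075  0.048  0.032]
 [-0.076 -0.055  0.032]]
side feed_unit [(array([ 0.595,  0.044, -0.005]), 0.83)]
side first_touch [(array([0.594, 0.041, 0.032]), 0.76)]
side home_last [(array([0.651, 0.04 , 0.033]), 0.75)]
side rail_bend [(array([0.56 , 0.043, 0.031]), 0.94)]
side spudger [(array([ 0.441, -0.265, -0.004]), 0.69)]
scene feed_unit [(array([ 0.597,  0.043, -0.002]), 0.68)]
scene first_touch [(array([0.598, 0.038, 0.036]), 0.95)]
scene home_last [(array([0.655, 0.04 , 0.035]), 0.95)]
scene rail_bend [(array([ 0.601,  0.25 , -0.002]), 0.65)]
scene spudger [(array([ 0.442, -0.261,  0.   ]), 0.72)]
side feed_unit [(array([ 0.595,  0.045, -0.004]), 0.85)]
side first_touch [(array([0.597, 0.038, 0.03 ]), 0.56)]
side home_last [(array([0.654, 0.039, 0.035]), 0.78)]
side rail_bend [(array([0.559, 0.043, 0.035]), 0.63)]
side spudger [(array([ 0.443, -0.263, -0.003]), 0.52)]
scene feed_unit [(array([ 0.596,  0.038, -0.004]), 0.82)]
scene first_touch [(array([0.596, 0.04 , 0.037]), 0.6)]
scene home_last [(array([0.654, 0.039, 0.03 ]), 0.72)]
scene rail_bend [(array([0.565, 0.043, 0.034]), 0.93)]
scene spudger [(array([ 0.44 , -0.263,  0.002]), 0.7)]
```

step_arm --pt "0 20 2 50 -2.5" --pt "0 40 5 100 -2.5" --pt "0 52 6 150 -2.5" --pt "0 52 6 180 -2.5" --pt "0 52 6 194 -2.5" --pt "0 52 6 201 -2.5" --pt "0 52 6 203 -2.5" --pt "0 52 6 203 -2.5"

```text
time: 4.78
tool_pos: [0.4525, -0.267, 0.0038]
ee_rot: [3.14, -0.002, 0.046]
wrist_force: [-0.1, -0.0, 0.1]
width: 0.0467
```

```bash
python3 - <<'E'
from h import *
a=snap('wrist')['pixels'][60:384,60:460,::-1]; b=snap('side')['pixels'][130:230,270:390,::-1]
b=cv2.resize(b,None,fx=3.24,fy=3.24,interpolation=cv2.INTER_CUBIC)
cv2.imwrite('pics/g1.png',np.hstack([a,b[:324]]))
E
```

```text
(no output)
```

View pics/g1.png

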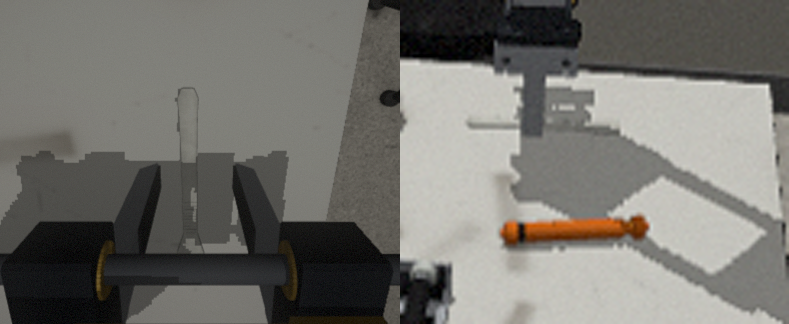

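The spudger lies between the fingers, about 3 mm left of their middle. I'll nudge over, lower 2 mm, close and lift.

step_arm --pt "0 0 -3 1 0" --pt "0 0 -3 2 0" --pt "-1 0 -3 2 0" --pt "-1 0 -3 2 0" --pt "-1 0 -3 2 0" --pt "-1 0 -3 2 0" --pt "-1 0 -3 2 0" --pt "-1 0 -3 2 0"

```text
time: 5.88
tool_pos: [0.4517, -0.2634, 0.0005]
ee_rot: [3.142, -0.0, 0.046]
wrist_force: [-0.7, -0.2, -0.3]
width: 0.0187
```

step_arm --pt "-1 0 -3 -3 0" --pt "-1 0 -3 -18 0" --pt "-1 0 -3 -50 0" --pt "-1 0 -30 -80 0" --pt "-1 -4 -80 -100 1" --pt "-1 -8 -135 -100 2" --pt "-1 -12 -190 -100 4.4" --pt "-1 -16 -245 -100 4.4" --pt "-1 -16 -295 -100 4.4" --pt "-1 -16 -311 -100 4.4" --pt "-1 -16 -311 -100 4.4"

```text
time: 7.25
tool_pos: [0.4215, 0.0475, 0.1016]
ee_rot: [3.141, -0.002, -0.027]
wrist_force: [-0.5, -1.0, 0.5]
width: 0.0191
```

```bash
python3 - <<'E'
from h import *
o=robot.get_obs(); print(o['time'],o['tool_pos'],o['ee_rot'],o['wrist_force'],o['width'])
s=snap('wrist','w2.png'); print(np.round(-np.array(s['R']).T@s['t'],3))
for l in ['feed_unit','first_touch','home_last','rail_bend','spudger','roller']: print(l,[(np.round(q['position'],3),round(q['p'],2),proj(s,q['position'])[0].round()) for q in models.pinpoint(s,l)[:2]])
cv2.imwrite('pics/w2b.png',cv2.resize(s['pixels'][:,60:460,::-1],None,fx=1.5,fy=1.5,interpolation=cv2.INTER_CUBIC))
E
```

```text
7.25 [0.42146002 0.04754669 0.10163146] [ 3.14133942e+00 -1.94590821e-03 -2.74581909e-02] [-0.50791207 -1.03142506  0.47581231] 0.019132825157527414
[0.505 0.044 0.281]
feed_unit []
first_touch []
home_last []
rail_bend [(array([0.562, 0.04 , 0.036]), 0.8, array([259.,  22.])), (array([0.408, 0.048, 0.102]), 0.31, array([254., 256.]))]
spudger [(array([0.408, 0.049, 0.104]), 0.87, array([253., 257.]))]
roller [(array([0.519, 0.042, 0.034]), 0.87, array([259.,  85.])), (array([ 0.407, -0.109,  0.01 ]), 0.84, array([419., 206.]))]
```

View pics/w2b.png

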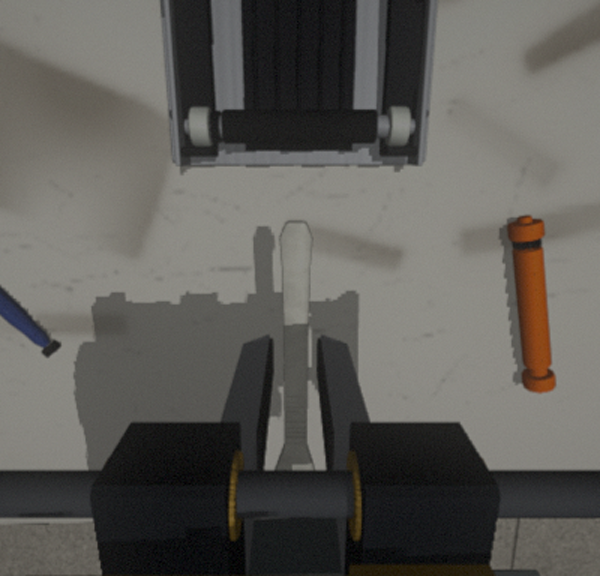

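```bash
python3 - <<'E'
from h import *
s=snap('wrist'); f=lambda p:np.array(p)/1.5+[60,0]
tip=unproj(s,f([[297,221]]),.104)[0]; b=unproj(s,f([[200,126],[400,126]]),.036); c=unproj(s,f([[178,165],[425,163]]),.0)
r=unproj(s,f([[164,0],[175,150],[435,0],[424,150]]),.032)
print(tip,b,c,sep='\n'); print('yaw bush',(b[0]-b[1])[:2],'front',(c[0]-c[1])[:2]); print(r)
t=robot.get_obs()['tool_pos']; print(tip-t, b.mean(0)-tip)
E
```

```text
[0.4802443  0.04188085 0.104     ]
[[ 0.52058744  0.08993485  0.036     ]
 [ 0.5174037  -0.01228321  0.036     ]]
[[ 0.50123246  0.11223945  0.        ]
 [ 0.497771   -0.03608451  0.        ]]
yaw bush [0.00318374 0.10221807] front [0.00346146 0.14832396]
[[ 0.57860591  0.1028735   0.032     ]
 [ 0.50935666  0.1049875   0.032     ]
 [ 0.57453053 -0.02801266  0.032     ]
 [ 0.50526839 -0.02625976  0.032     ]]
[ 0.05894623 -0.0040287   0.00357165] [ 0.03875127 -0.00305503 -0.068     ]
```

step_arm --pt "-1 0 2 40 0" --pt "-1 0 2 68 0" --pt "-1 0 2 71 0" --pt "-1 10 2 71 0" --pt "-1 20 2 71 0" --pt "-1 24 2 71 0" --pt "-1 26 2 71 0" --pt "-1 28 2 71 0" --pt "-1 30 2 71 0" --pt "-1 32 2 71 0" --pt "-1 34 2 71 0" --pt "-1 36 2 71 0"

```text
time: 9.15
tool_pos: [0.4572, 0.0435, 0.0294]
ee_rot: [3.142, 0.0, -0.03]
wrist_force: [-0.9, -0.6, -0.4]
width: 0.0191
```

```bash
python3 - <<'E'
from h import *
o=robot.get_obs(); print(o['time'],o['tool_pos'],o['ee_rot'],o['wrist_force'],o['width'])
s=snap('wrist'); t=snap('side')
a=cv2.resize(s['pixels'][:240,120:400,::-1],None,fx=1.5,fy=1.5); b=cv2.resize(t['pixels'][180:270,190:310,::-1],None,fx=3,fy=4); b=cv2.resize(b,(360,360))
cv2.imwrite('pics/r1.png',np.hstack([a,b]))
E
```

```text
9.15 [0.45717985 0.0434989  0.02941623] [ 3.14150546e+00  1.60040984e-04 -3.03520680e-02] [-0.92554056 -0.61410455 -0.44108705] 0.019076400755029494
```

View pics/r1.png

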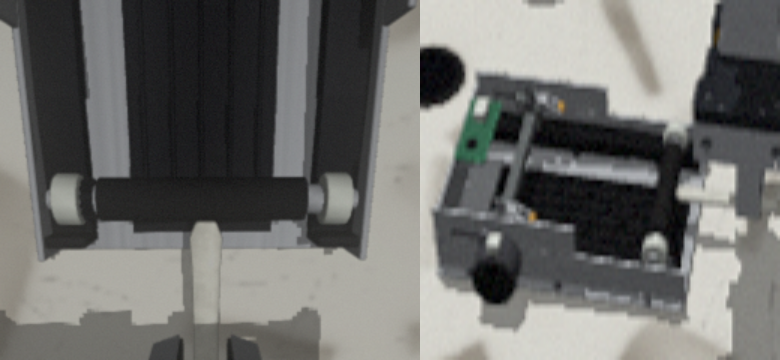

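The tip is centred on the rubber, with roller middle and tip at columns 202 and 205. Now I'll roll it up the ramp.

step_arm --pt "-1 3 0 0 0" --pt "-1 7 0 -0.5 0" --pt "-1 11 0 -1 0" --pt "-1 15 0 -1.2 0" --pt "-1 19 0 -1.6 0" --pt "-1 23 0 -2 0" --pt "-1 27 0 -2.3 0" --pt "-1 31 0 -2.6 0" --pt "-1 35 0 -3 0" --pt "-1 39 0 -3 0" --pt "-1 43 0 -3 0" --pt "-1 47 0 -3 0" --pt "-1 51 0 -3 0" --pt "-1 55 0 -3 0" --pt "-1 58 0 -3 0" --pt "-1 61 0 -3 0" --pt "-1 63 0 -3 0" --pt "-1 65 0 -3 0" --pt "-1 66 0 -3 0" --pt "-1 67 0 -3 0"

```text
time: 11.75
tool_pos: [0.5241, 0.0415, 0.0324]
ee_rot: [3.141, 0.0, -0.03]
wrist_force: [0.2, 0.1, -0.3]
width: 0.019
```

```bash
python3 - <<'E'
from h import *
o=robot.get_obs(); print(o['time'],o['tool_pos'],o['ee_rot'],o['wrist_force'],o['width'])
s=snap('wrist'); t=snap('side')
a=cv2.resize(s['pixels'][:240,120:400,::-1],None,fx=1.5,fy=1.5); b=cv2.resize(t['pixels'][180:270,190:310,::-1],(480,360),interpolation=cv2.INTER_CUBIC)
cv2.imwrite('pics/r2.png',np.hstack([a,b[:,:380]]))
E
```

```text
11.75 [0.52413504 0.04147546 0.0324499 ] [ 3.14146522e+00  4.78338904e-05 -3.03269149e-02] [ 0.20057196  0.10781043 -0.30322951] 0.01897313214542
```

View pics/r2.png

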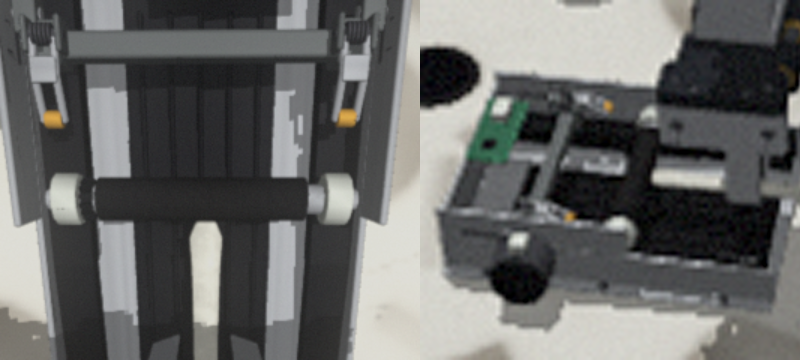

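The roller is on the level part, with the noses about 32 mm ahead of its axis. I'll creep toward the touch.

step_arm --pt "-1 2 0 0 0" --pt "-1 4 0 0 0" --pt "-1 6 0 0 0" --pt "-1 8 0 0 0" --pt "-1 10 0 0 0" --pt "-1 11 0 0 0" --pt "-1 12 0 0 0" --pt "-1 13 0 0 0" --pt "-1 14 0 0 0"

```text
time: 12.98
tool_pos: [0.5381, 0.0411, 0.0325]
ee_rot: [3.142, 0.0, -0.03]
wrist_force: [-0.3, -0.8, -0.3]
width: 0.0192
```

step_arm --pt "-1 1 0 0 0" --pt "-1 2 0 0 0" --pt "-1 3 0 0 0"

```text
time: 13.35
tool_pos: [0.5412, 0.041, 0.0325]
ee_rot: [3.141, -0.0, -0.03]
wrist_force: [1.2, -0.6, -0.2]
width: 0.0188
```

step_arm --pt "-1 1 0 0 0" --pt "-1 2 0 0 0"

```text
time: 13.6
tool_pos: [0.5431, 0.0409, 0.0324]
ee_rot: [3.141, 0.0, -0.03]
wrist_force: [-0.6, -0.0, 0.2]
width: 0.019
```

step_arm --pt "-1 1 0 0 0" --pt "-1 2 0 0 0"

```text
time: 13.85
tool_pos: [0.5437, 0.0409, 0.0319]
ee_rot: [3.141, 0.004, -0.03]
wrist_force: [-4.2, -0.6, 0.6]
width: 0.0186
```

The catches are met: 4 N at axis about 15 mm. I'll go on in 1 mm steps.

step_arm --pt "-1 0.5 0 0 0" --pt "-1 0.5 0 0 0"

```text
time: 14.1
tool_pos: [0.5445, 0.0409, 0.0319]
ee_rot: [-3.142, 0.003, -0.03]
wrist_force: [-5.0, 0.6, -0.2]
width: 0.0191
```

step_arm --pt "-1 0.5 0 0 0" --pt "-1 0.5 0 0 0"

```text
time: 14.35
tool_pos: [0.5464, 0.0408, 0.0325]
ee_rot: [3.142, -0.001, -0.03]
wrist_force: [-4.0, -0.3, 0.2]
width: 0.0189
```

step_arm --pt "-1 0.5 0 0 0" --pt "-1 1 0 0 0"

```text
time: 14.6
tool_pos: [0.5475, 0.0408, 0.0327]
ee_rot: [3.142, -0.001, -0.03]
wrist_force: [-2.8, 0.5, -0.1]
width: 0.0188
```

step_arm --pt "-1 0.5 0 0 0" --pt "-1 1 0 0 0"

```text
time: 14.85
tool_pos: [0.5484, 0.0407, 0.0326]
ee_rot: [3.141, -0.001, -0.03]
wrist_force: [-2.3, -0.9, 0.8]
width: 0.0187
```

step_arm --pt "-1 0.5 0 0 0" --pt "-1 1 0 0 0"

```text
time: 15.1
tool_pos: [0.5494, 0.0407, 0.0326]
ee_rot: [3.141, -0.001, -0.03]
wrist_force: [-2.7, -0.0, 0.3]
width: 0.0188
```

step_arm --pt "-1 0.5 0 0 0" --pt "-1 1 0 0 0"

```text
time: 15.35
tool_pos: [0.5504, 0.0407, 0.0326]
ee_rot: [3.141, -0.001, -0.03]
wrist_force: [-1.8, 0.1, -0.6]
width: 0.0188
```

step_arm --pt "-1 0.5 0 0 0" --pt "-1 1 0 0 0"

```text
time: 15.6
tool_pos: [0.5513, 0.0406, 0.0325]
ee_rot: [3.142, -0.0, -0.03]
wrist_force: [-2.2, -0.9, 0.2]
width: 0.0188
```

step_arm --pt "-1 0.5 0 0 0" --pt "-1 1 0 0 0"

```text
time: 15.85
tool_pos: [0.5524, 0.0407, 0.0325]
ee_rot: [3.142, -0.001, -0.03]
wrist_force: [-1.1, 0.3, 0.5]
width: 0.019
```

step_arm --pt "-1 0.5 0 0 0" --pt "-1 1 0 0 0"

```text
time: 16.1
tool_pos: [0.5536, 0.0406, 0.0326]
ee_rot: [3.142, -0.001, -0.03]
wrist_force: [-0.7, -0.1, -0.0]
width: 0.0189
```

```bash
python3 - <<'E'
from h import *
s=snap('wrist'); t=snap('side')
a=cv2.resize(s['pixels'][:200,120:400,::-1],None,fx=1.8,fy=1.8,interpolation=cv2.INTER_CUBIC); b=cv2.resize(t['pixels'][190:260,200:256,::-1],(288,360),interpolation=cv2.INTER_CUBIC)
cv2.imwrite('pics/r3.png',np.hstack([a,b]))
E
```

```text
(no output)
```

View pics/r3.png

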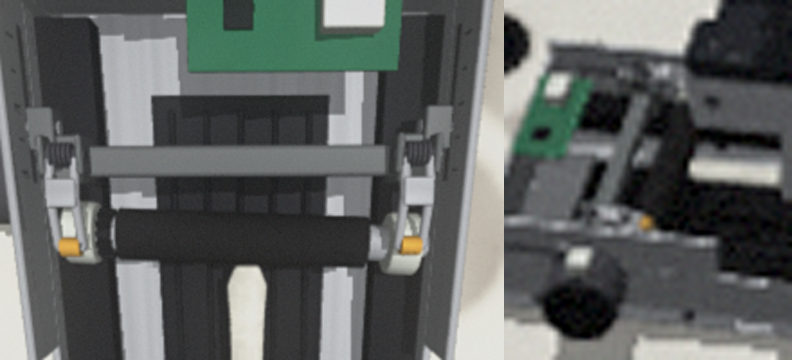

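The left end is ahead and its nose is behind the bushing. The right nose is right on top of its bushing at about row 244. I'll back off and press near the right end.

step_arm --pt "-1 -3 0 0 0" --pt "-1 -8 0 0 0" --pt "-1 -8 10 0 0" --pt "-1 -8 22 0 0" --pt "-1 -6 22 0 0" --pt "-1 -4 22 0 0" --pt "-1 -3 22 0 0"

```text
time: 17.08
tool_pos: [0.5497, 0.0188, 0.0325]
ee_rot: [-3.142, -0.0, -0.03]
wrist_force: [0.4, 0.5, -0.4]
width: 0.0187
```

step_arm --pt "-1 1 0 0 0" --pt "-1 2 0 0 0"

```text
time: 17.32
tool_pos: [0.5515, 0.0188, 0.0324]
ee_rot: [3.142, 0.0, -0.03]
wrist_force: [-0.6, -0.2, -0.8]
width: 0.0192
```

step_arm --pt "-1 0.5 0 0 0" --pt "-1 1 0 0 0"

```text
time: 17.58
tool_pos: [0.5525, 0.0187, 0.0325]
ee_rot: [3.142, -0.0, -0.03]
wrist_force: [0.4, -0.1, -0.4]
width: 0.0187
```

step_arm --pt "-1 0.5 0 0 0" --pt "-1 1 0 0 0"

```text
time: 17.82
tool_pos: [0.5535, 0.0186, 0.0325]
ee_rot: [3.142, -0.0, -0.03]
wrist_force: [0.2, -0.2, -0.5]
width: 0.0192
```

No contact yet, so it may have already snapped. I'll look again.

```bash
python3 - <<'E'
from h import *
s=snap('wrist')
cv2.imwrite('pics/r4.png',cv2.resize(s['pixels'][20:200,90:400,::-1],None,fx=2.5,fy=2.5,interpolation=cv2.INTER_CUBIC))
E
```

```text
(no output)
```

View pics/r4.png

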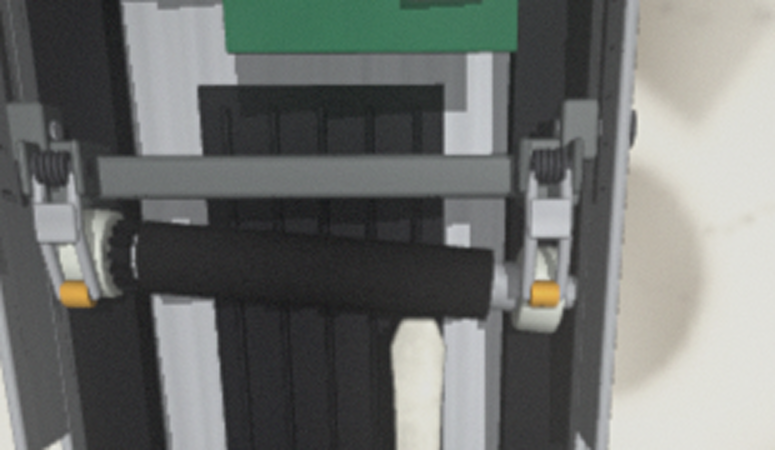

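The left end is home. The right bushing is still under its nose, and the tip is about to touch.

step_arm --pt "-1 0.5 0 0 0" --pt "-1 1 0 0 0"

```text
time: 18.12
tool_pos: [0.5542, 0.0185, 0.0324]
ee_rot: [3.141, 0.001, -0.03]
wrist_force: [-0.7, -0.6, 1.0]
width: 0.0189
```

step_arm --pt "-1 0.5 0 0 0" --pt "-1 1 0 0 0"

```text
time: 18.38
tool_pos: [0.5555, 0.0185, 0.0325]
ee_rot: [3.141, -0.0, -0.03]
wrist_force: [-0.5, -0.1, -0.4]
width: 0.0192
```

step_arm --pt "-1 0.5 0 0 0" --pt "-1 1 0 0 0"

```text
time: 18.62
tool_pos: [0.5567, 0.0185, 0.0326]
ee_rot: [3.142, -0.0, -0.03]
wrist_force: [0.4, -1.3, -0.6]
width: 0.0189
```

step_arm --pt "-1 0.5 0 0 0" --pt "-1 1 0 0 0"

```text
time: 18.88
tool_pos: [0.5576, 0.0185, 0.0325]
ee_rot: [3.142, -0.0, -0.03]
wrist_force: [0.6, 0.7, -0.7]
width: 0.0187
```

```bash
python3 - <<'E'
from h import *
s=snap('wrist')
cv2.imwrite('pics/r5.png',cv2.resize(s['pixels'][20:200,90:400,::-1],None,fx=2.5,fy=2.5,interpolation=cv2.INTER_CUBIC))
E
```

```text
(no output)
```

View pics/r5.png

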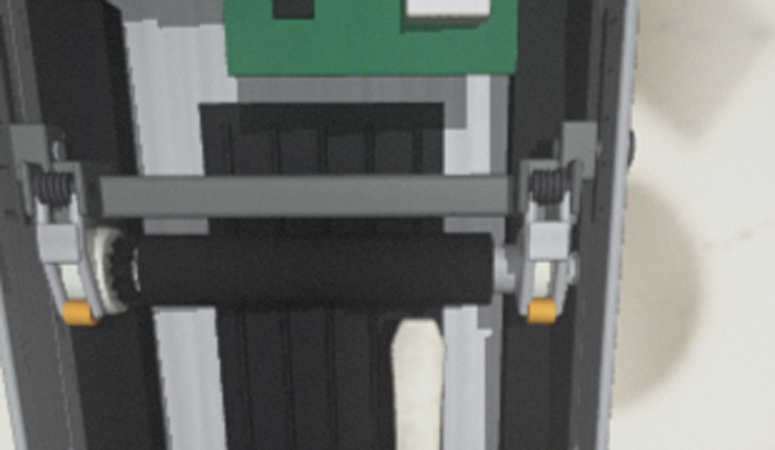

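Both ends are home: the roller lies parallel at row 270, both noses sit behind it at row 312, and the tip is clear. Now I'll back off, lift and carry the spudger to the bench where it lay.

step_arm --pt "-1 -5 0 0 0" --pt "-1 -20 0 0 0" --pt "-1 -40 0 -15 0" --pt "-1 -60 0 -50 0" --pt "-1 -75 10 -80 0" --pt "-1 -90 60 -80 0" --pt "-1 -97 115 -80 0" --pt "-1 -97 170 -80 0" --pt "-1 -97 225 -80 0" --pt "-1 -97 270 -80 0" --pt "-1 -97 285 -70 0" --pt "-1 -97 285 -30 0" --pt "-1 -97 285 5 0" --pt "-1 -97 285 20 0" --pt "-1 -97 285 27 0" --pt "-1 -97 285 29 0" --pt "-1 -97 285 31 0" --pt "-1 -97 285 31 0"

```text
time: 21.18
tool_pos: [0.4524, -0.2638, 0.0023]
ee_rot: [3.141, -0.001, -0.03]
wrist_force: [0.4, -0.7, 0.1]
width: 0.0194
```

step_arm --pt "-1 0 0 1.5 0" --pt "-1 0 0 1.5 0" --pt "-0.3 0 0 1.5 0" --pt "-0.2 0 0 1.5 0" --pt "0 0 0 1.5 0" --pt "0 0 0 1.5 0" --pt "0 0 0 -10 0" --pt "0 0 0 -40 0" --pt "0 0 0 -90 0" --pt "0 -20 0 -140 0" --pt "0 -40 0 -180 0" --pt "0 -40 0 -180 0" --pt "0 -40 0 -180 0"

```text
time: 22.8
tool_pos: [0.4116, -0.2617, 0.1808]
ee_rot: [-3.141, 0.001, -0.03]
wrist_force: [0.3, 0.3, -0.7]
width: 0.0471
```

```bash
python3 - <<'E'
from h import *
o=robot.get_obs(); print(o['time'],o['tool_pos'],o['width'])
s=snap('wrist'); t=snap('side'); q=snap('scene')
for n,i in(('w',s),('side',t),('scene',q)):
  for l in ('spudger','roller','screw_dish','driver_1','brush','flux_tub'): print(n,l,[(np.round(r['position'],3),round(r['p'],2)) for r in models.pinpoint(i,l)[:2]])
a=cv2.resize(s['pixels'][:240,100:400,::-1],(400,320)); b=cv2.resize(t['pixels'][180:270,190:303,::-1],(400,320),interpolation=cv2.INTER_CUBIC)
cv2.imwrite('pics/f.png',np.hstack([a,b]))
E
```

```text
22.8 [ 0.41164121 -0.2617086   0.18077688] 0.04709241542708112
w spudger [(array([ 0.442, -0.266,  0.002]), 0.65)]
w roller [(array([ 0.407, -0.107,  0.008]), 0.89)]
w screw_dish []
w driver_1 []
w brush []
w flux_tub [(array([ 0.441, -0.262,  0.   ]), 0.69)]
side spudger []
side roller [(array([ 0.413, -0.104,  0.008]), 0.86), (array([0.627, 0.042, 0.036]), 0.58)]
side screw_dish [(array([ 0.607, -0.256, -0.002]), 0.83)]
side driver_1 [(array([ 0.443,  0.256, -0.007]), 0.74)]
side brush [(array([ 0.6  ,  0.249, -0.002]), 0.7)]
side flux_tub []
scene spudger [(array([ 0.441, -0.264, -0.001]), 0.76)]
scene roller [(array([ 0.405, -0.1  ,  0.01 ]), 0.6), (array([0.631, 0.039, 0.035]), 0.41)]
scene screw_dish [(array([ 0.616, -0.254, -0.002]), 0.62)]
scene driver_1 [(array([0.438, 0.252, 0.004]), 0.57)]
scene brush [(array([0.601, 0.254, 0.001]), 0.6), (array([0.436, 0.252, 0.   ]), 0.49)]
scene flux_tub [(array([ 0.734, -0.303,  0.001]), 0.65)]
```

View pics/f.png

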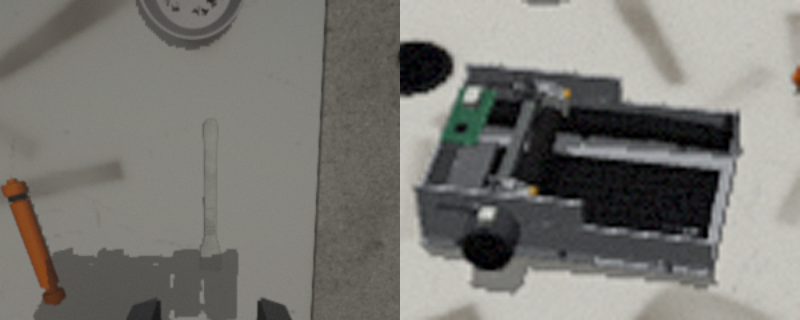

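The spudger lies flat on the bench and the gripper is clear of it. The roller sits home at about 31–34 mm behind the unit's middle, and the bystanders haven't moved. I'll hand in.

```bash
python3 -c "
from bench import robot; print(robot.close_job())"
```

```text
the job is handed in; nothing more can be done
None
```

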